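# Clip the cookie jar shut corner by opposite corner

## Robot

A 6-joint arm with a two-finger parallel gripper is mounted at the origin on the work surface. World frame = base frame: x ahead of the robot, y to its left, z up, the work surface at z = 0. Lengths are in m, angles in degrees, forces in N, time in s.
With the tool pointing down it reaches from about 0.325 to 0.85 m from the base axis. Payload 15.5 kg.
Tool frame: the origin (TCP) lies midway between the tips of the shut fingers; the grasp point (between the pads) lies 19 mm behind it; z points along the fingers, y is the line along which they close (so a half turn about z gives the same grasp; the last joint's range is limited). The gripper opens to 91 mm and grips with 3 to 60 N. Pads are 32 mm wide; open, the fingers measure 118 mm over their backs; the gripper's body (76 mm by 178 mm) begins 60 mm behind the grasp point.
Start: joints at [67.065, 28.281, 77.091, -0, 74.628, -5.472], TCP at [0.188, 0.596, 0.214] pointing down, gripper open.
Joint ranges: [-166.48, 166.48], [-47.26, 123.95], [12.59, 153.08], [-70.14, 250.14], [6.76, 159.57], [-176.63, 176.63]. Speed limits (degrees/s): [108.29, 108.29, 147.25, 172.46, 172.46, 172.46].

## Interface

Orientations are given as a 3x3 rotation matrix whose columns are the frame's x, y, z axes.
In Python, from bench import ctrl gives the robot as it stands. The module is installed in compiled form; this text tells all that it offers. Calls block until the motion is done:
- ctrl.goto(position, orientation): joint-space move of the TCP to a pose.
- ctrl.move_l(position, vel=0.15, ori=None, contact_N=None): straight line of the TCP; ori=None keeps the orientation; vel is the mean speed in m/s. With contact_N (N) it stops when the force on the tool has changed by that much, and returns True; else False.
- ctrl.movej(angles): joint-space move.
- ctrl.command_gripper(opening): opening from 0.0 (shut) to 1.0 (fully open); the grip force is fixed at half the most; returns when the fingers have stopped.
- ctrl.sleep(seconds).
- ctrl.ik(position, orientation): joint angles nearest the present ones, or None.
- ctrl.read_camera(name): name is "side" or "top"; returns the picture (420x560x3 uint8, blue, green, red); there is no depth.
- ctrl.camera_params(name): a dict with "fx", "fy", "cx", "cy" (pixels), "pose" (4x4, takes a point from camera to world coordinates). Camera axes: x right, y up, looking along -z (the intrinsics and any distortion apply to the point x, -y, -z); pixel columns grow to the right and rows downward; lengths in m; the calibration is good to about 2 mm. A picture is of the moment at which its call begins. camera_params takes no time and is no camera call.
A pose or a line that the arm cannot do raises ctrl.MotionError and nothing moves.
- ctrl.sign_off(): hands the job in; it is judged then, once.
Readings, each from a call of its own:
- ctrl.current_t(): time.
- ctrl.current_q(): joint angles.
- ctrl.current_dq(): joint speeds.
- ctrl.current_effort(): joint torques, N m.
- ctrl.current_tool_pos(): TCP position.
- ctrl.current_eef_rot(): TCP orientation.
- ctrl.current_contact_force(): force on the tool from outside, world axes, zero at the start.
- ctrl.current_wrist_torque(): the same for the moment, N m.
- ctrl.current_grip_width(): opening from 0.0 (shut) to 1.0 (fully open).
- ctrl.current_grasp_force(): force on a finger pad.
Only numpy, scipy, OpenCV 4.12 (cv2) and the standard library are available. Lean on these libraries where they do the work, as an engineer would, in place of code of your own. Each camera call takes 0.05 s, during which the arm holds its last target. There are 200 camera calls.

## Task

Snap the four hinged steel clips on the cookie jar's lid down over its rim, one at a time and in opposite-corner order: press down any one clip first, next the one diagonally across the lid from it, then one of the remaining two, and last its opposite. Finish with all four clips fully down.

Things in the scene. Friction and masses are not known exactly. Their poses are not given: they have to be found in the camera images.
- clip_a (a point): One of 4 equal steel clips hinged on the lid of the oblong stoneware jar (lid 168 x 218 mm, top 99 mm up, fixed). Going round the lid: a, b, c, d; a is diagonal to c. Clip: plate 40 mm wide, 56 long from hinge to free end, 3 thick, 20 mm lip. Point: middle of its upper face, 40 mm from the hinge. Axes: x hinge to free end, y along the hinge, z out of the upper face (vertical when fully down).
- clip_b (a point): Same kind of clip and axes; diagonal to d. Each hinge line is 104 mm above the counter, parallel to the lid's long edge and 49 mm inside it. At the start all clips are open, free end raised 0.65 to 0.85 rad (37 to 49 deg) from level: this point is then 25 to 31 mm outward of its hinge line, 129 to 135 mm above the counter; fully down it is 40 mm outward, 105 mm up.
- clip_c (a point): Same kind of clip and axes; diagonal to a. To close: press straight down with closed fingers on this point as it stands open, until the clip is level and stops. The tight hinge needs 3 to 5 N there and stays where it is left, so a clip pressed only part way stays part way. Level, its lip lies over lid and rim; pushing harder does nothing.
- clip_d (a point): Same kind of clip and axes; diagonal to b. Clips a and d share one long edge, 140 mm apart between middles; b and c share the other, same spacing. The jar stands left or right on the counter, turned up to 0.8 rad either way; a tin box with open tiers (125 mm tall) stands on the other side, and a 130 mm bottle near the middle beyond them.

How it is judged (in metres and radians):
On the way, in this order (a step that is already met when the one before it is completed fails the run):
1. exactly one clip is fully down, the other three still up (((angle between clip_a's own z axis and vertical below 0.17 rad and angle between each of clip_b, clip_c, clip_d's own z axis and vertical above 0.5 rad) or (angle between each of clip_a, clip_c, clip_d's own z axis and vertical above 0.5 rad and angle between clip_b's own z axis and vertical below 0.17 rad) or (angle between each of clip_a, clip_b, clip_d's own z axis and vertical above 0.5 rad and angle between clip_c's own z axis and vertical below 0.17 rad) or (angle between each of clip_a, clip_b, clip_c's own z axis and vertical above 0.5 rad and angle between clip_d's own z axis and vertical below 0.17 rad))), for 0.2 s.
2. the diagonally opposite clip is down too, the other two still up (((angle between each of clip_a, clip_c's own z axis and vertical below 0.17 rad and angle between each of clip_b, clip_d's own z axis and vertical above 0.5 rad) or (angle between each of clip_a, clip_c's own z axis and vertical above 0.5 rad and angle between each of clip_b, clip_d's own z axis and vertical below 0.17 rad))), for 0.2 s.
3. three clips are down, the fourth still up (((angle between each of clip_a, clip_b, clip_c's own z axis and vertical below 0.17 rad and angle between clip_d's own z axis and vertical above 0.5 rad) or (angle between each of clip_a, clip_b, clip_d's own z axis and vertical below 0.17 rad and angle between clip_c's own z axis and vertical above 0.5 rad) or (angle between each of clip_a, clip_c, clip_d's own z axis and vertical below 0.17 rad and angle between clip_b's own z axis and vertical above 0.5 rad) or (angle between clip_a's own z axis and vertical above 0.5 rad and angle between each of clip_b, clip_c, clip_d's own z axis and vertical below 0.17 rad))), for 0.2 s.
At the end, for the whole second after the job is handed in: All four clips are fully down over the rim, each level to within about 10 degrees (0.17 rad) (angle between each of clip_a, clip_b, clip_c, clip_d's own z axis and vertical below 0.17 rad); the robot touches nothing.
It also fails if it takes over 51 s, if anything falls off the work surface, if the arm or the gripper's body presses on something with over 40 N, if the wrist force passes 120 N, or if a joint passes its speed limit or range.

## Working session

There is one attempt and no reset: what is moved stays moved. The work goes in short steps, each a Python script; the robot and the scene stay as the last script left them, time stands still between calls to the robot, and variables do not carry over. Pictures are saved under pics/ and viewed, at most 10 in all, crops included, and the job is handed in when it is done.

```bash
mkdir -p pics; python3 - <<'E'
from bench import ctrl
import cv2,numpy as np
np.set_printoptions(precision=4,suppress=True)
for n in("top","side"):
    cv2.imwrite(f"pics/{n}0.png",cv2.resize(ctrl.read_camera(n),(800,600),interpolation=cv2.INTER_CUBIC)); print(ctrl.camera_params(n))
print(ctrl.current_t(),ctrl.current_eef_rot())
E
```

```text
{'fx': 442.3999940240043, 'fy': 442.3999940240043, 'cx': 278.46956522061083, 'cy': 217.78743601142477, 'pose': array([[ 0.0119,  0.9864, -0.1638,  0.3513],
       [-0.9997,  0.0149,  0.017 , -0.0237],
       [ 0.0192,  0.1635,  0.9864,  1.1779],
       [ 0.    ,  0.    ,  0.    ,  1.    ]])}
{'fx': 428.2414021699123, 'fy': 428.2414021699123, 'cx': 286.89410949428117, 'cy': 209.56323756421799, 'pose': array([[ 0.6942,  0.5374, -0.4789,  0.1228],
       [-0.7198,  0.5224, -0.4571, -0.4382],
       [ 0.0046,  0.6621,  0.7494,  0.8083],
       [ 0.    ,  0.    ,  0.    ,  1.    ]])}
0.1 [[-0.9539  0.3001 -0.0004]
 [ 0.3001  0.9539 -0.001 ]
 [ 0.0001 -0.0011 -1.    ]]
```

View pics/top0.png

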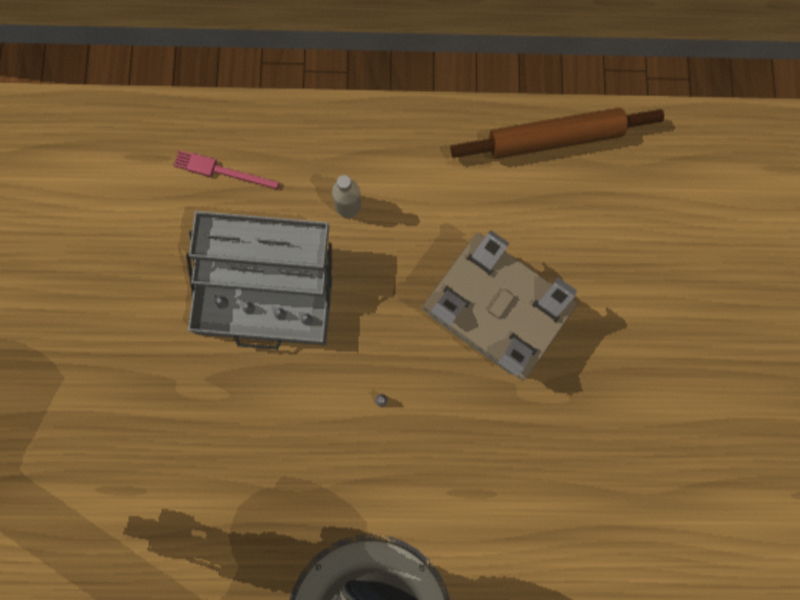

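View pics/side0.png

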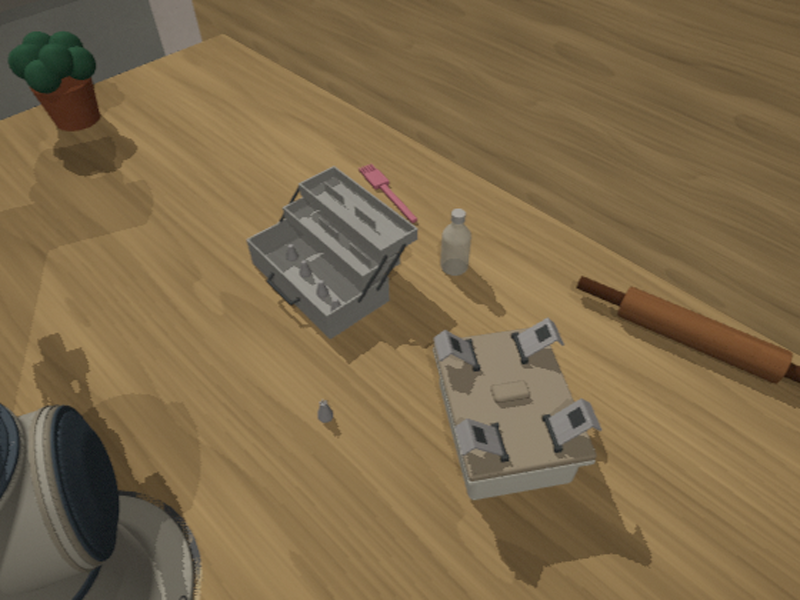

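```bash
python3 - <<'E'
import cv2
t=cv2.imread("pics/top0.png")[220:390,410:610]; s=cv2.imread("pics/side0.png")[305:505,425:625]
cv2.imwrite("pics/tc.png",cv2.resize(t,None,fx=3.5,fy=3.5)); cv2.imwrite("pics/sc.png",cv2.resize(s,None,fx=3,fy=3))
E
```

```text
(no output)
```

View pics/tc.png

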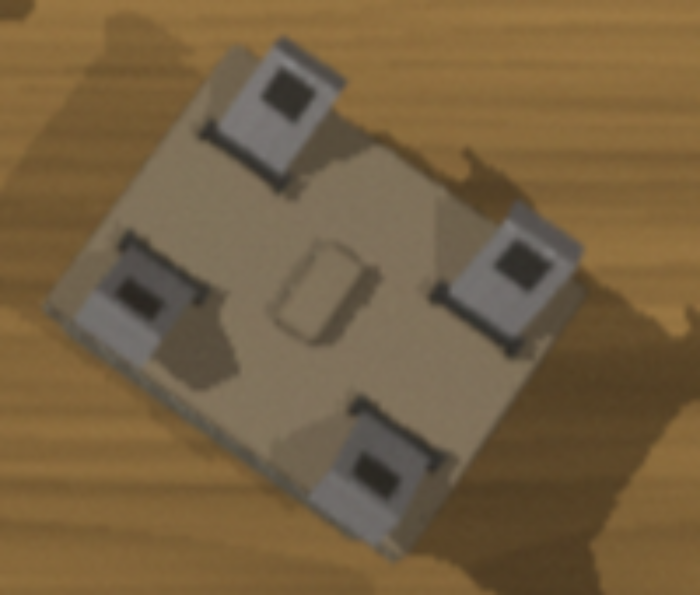

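View pics/sc.png

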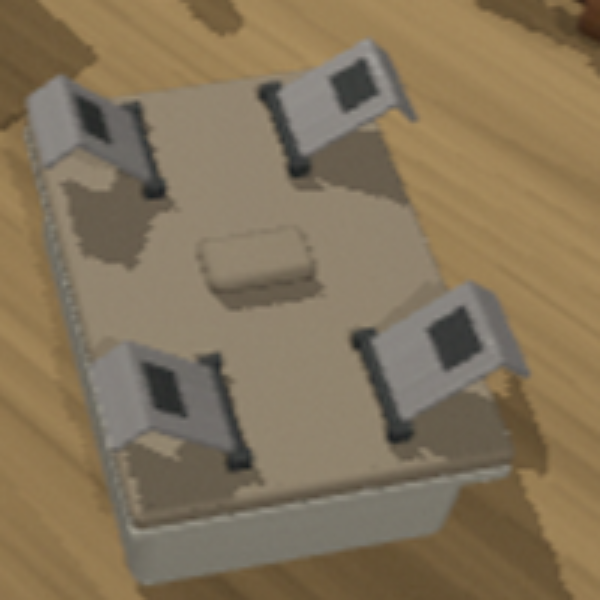

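```bash
cat > loc.py <<'E'
from bench import ctrl
import numpy as np
T=lambda p:((np.array(p)/3.5+[410,220])*.7)-.15
S=lambda p:((np.array(p)/3+[425,305])*.7)-.15
def ray(n,p):
    c=ctrl.camera_params(n);d=np.array([(p[0]-c["cx"])/c["fx"],-(p[1]-c["cy"])/c["fy"],-1])
    d=c["pose"][:3,:3]@d;return c["pose"][:3,3],d/np.linalg.norm(d)
def tri(t,s):
    A=0;b=0;R=[ray("top",T(t)),ray("side",S(s))]
    for o,d in R: M=np.eye(3)-np.outer(d,d);A=A+M;b=b+M@o
    x=np.linalg.solve(A,b);return x,[np.linalg.norm(np.cross(x-o,d)) for o,d in R][0]*2
P=[tri(*a) for a in [((289,94),(354,84)),((524,265),(455,336)),((377,474),(165,389)),((140,298),(92,119))]]
H=[tri(*a) for a in [((248,158),(285,130)),((478,320),(382,387)),((398,435),(228,410)),((165,268),(145,148))]]
P,eP=zip(*P);H,eH=zip(*H);P=np.array(P);H=np.array(H)
u=(P[0]+P[1]-P[2]-P[3])[:2];a=np.array([H[1]-H[0],H[2]-H[3]]).mean(0)[:2]; a/=np.linalg.norm(a)
out=np.array([-a[1],a[0]]); out*=np.sign(out@u)
if __name__=="__main__":
    np.set_printoptions(precision=4,suppress=True)
    print(P,H,eP,eH); print("spacing",np.linalg.norm(H[1]-H[0]),np.linalg.norm(H[2]-H[3]),"gap",(H[0]-H[3])[:2]@out,(H[1]-H[2])[:2]@out)
    print("outward",((P-H)[:,:2]@out),"out",out,"a",a)
    s=np.array([1,1,-1,-1]);l=np.array([-1,1,1,-1]);C=H.mean(0)[:2]
    print("center",C,"model H",C+np.outer(s*.035,out)+np.outer(l*.07,a))
    R=np.column_stack([np.r_[a,0],np.cross([0,0,-1],np.r_[a,0]),[0,0,-1]])
    for sg in(1,-1):
        for p in P: print(ctrl.ik(np.r_[p[:2],.17],R@np.diag([sg,sg,1])))
E
python3 loc.py
```

```text
[[ 0.6401 -0.2029  0.1314]
 [ 0.5555 -0.3144  0.1368]
 [ 0.454  -0.2421  0.133 ]
 [ 0.5371 -0.1294  0.134 ]] [[ 0.6142 -0.1866  0.105 ]
 [ 0.5339 -0.2999  0.1037]
 [ 0.4768 -0.2592  0.1064]
 [ 0.5582 -0.1453  0.1058]] (np.float64(0.0016774996258523006), np.float64(0.0014813418169124057), np.float64(0.0012875402440148806), np.float64(0.00159842644376102)) (np.float64(0.0019505046071417178), np.float64(0.0014437043990414655), np.float64(0.0038808154280814623), np.float64(0.0035691533596083325))
spacing 0.13886330240339684 0.13996711879082002 gap 0.06957031571499457 0.0701177850908382
outward [ 0.0306  0.026  -0.0285 -0.0264] out [ 0.815  -0.5795] a [-0.5795 -0.815 ]
center [ 0.5458 -0.2227] model H [[ 0.6149 -0.186 ]
 [ 0.5337 -0.3001]
 [ 0.4767 -0.2595]
 [ 0.5578 -0.1454]]
[ -22.6824   34.351    72.9105   -0.       72.7385 -167.2678]
None
None
[ -19.7358   25.263    90.5775   -0.       64.1595 -164.3211]
[-22.6824  34.351   72.9105  -0.      72.7385  12.7322]
[-34.8653  31.7469  78.1074  -0.      70.1457   0.5494]
[-34.7204  22.4527  95.7359  -0.      61.8114   0.6942]
[-19.7358  25.263   90.5775  -0.      64.1595  15.6789]
```

```bash
cat > press.py <<'E'
from loc import *
R=-np.column_stack([np.r_[a,0],np.cross([0,0,-1],np.r_[a,0]),[0,0,1]])
def press(i):
    p=P[i][:2]
    ctrl.move_l(np.r_[p,.165],vel=.15)
    hit=ctrl.move_l(np.r_[p,.1],vel=.04,contact_N=20)
    print(i,hit,ctrl.current_tool_pos(),ctrl.current_contact_force())
    ctrl.sleep(.3)
    ctrl.move_l(np.r_[p,.2],vel=.12); print(ctrl.current_t())
E
python3 - <<'E'
from press import *
import cv2
ctrl.command_gripper(0.0)
ctrl.goto(np.r_[P[0][:2],.23],R)
press(0)
cv2.imwrite("pics/s1.png",cv2.resize(ctrl.read_camera("side")[200:360,280:450],None,fx=3.5,fy=3.5))
E
```

```text
0 True [ 0.64033807 -0.20310151  0.10569792] [-1.99825652  1.06697928 10.21261646]
7.85
```

View pics/s1.png

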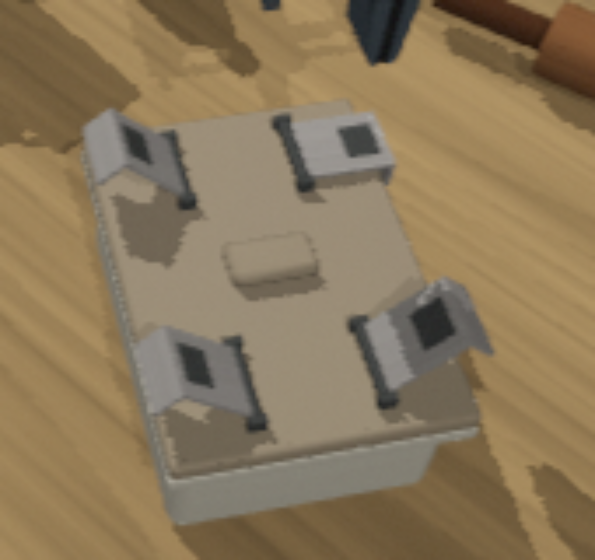

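The far clip, with its mark at (358,140), is level and the other three are still up. I'll press the rest in order, stopping if any press ends too high.

```bash
sed -i 's/    ctrl.sleep(.3)/    assert ctrl.current_tool_pos()[2]<.1085\n    ctrl.sleep(.3)/; s/vel=.15)/vel=.15)/' press.py
python3 - <<'E'
from press import *
import cv2
for i in(2,1,3):
    ctrl.move_l(np.r_[P[i][:2],.2],vel=.15); press(i)
ctrl.move_l(np.r_[P[3][:2]+[-.05,.2],.25],vel=.15)
cv2.imwrite("pics/s2.png",cv2.resize(ctrl.read_camera("side")[200:360,280:450],None,fx=3.5,fy=3.5));print(ctrl.current_t())
E
```

```text
2 True [ 0.4537008  -0.24186597  0.10557447] [-3.21704571  2.53777952 17.41862885]
12.2917
1 True [ 0.55581253 -0.31464481  0.10567672] [-1.94679026  1.01687774 12.51643028]
16.25
3 True [ 0.53680917 -0.12916582  0.1056463 ] [-2.03243491  0.52854835 11.80022919]
20.6083
22.225
```

View pics/s2.png

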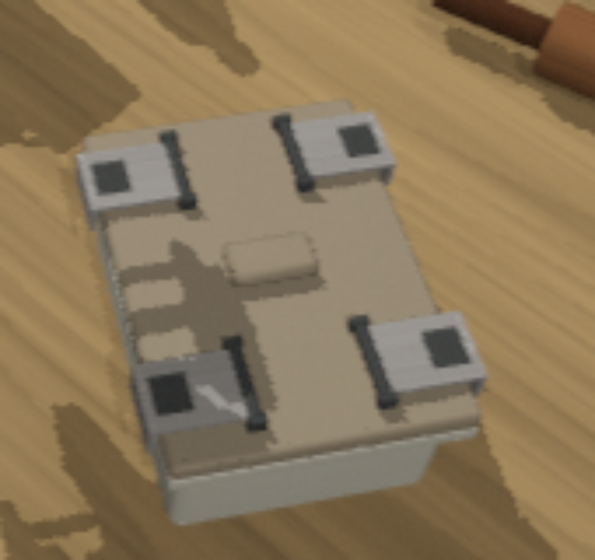

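All four clips lie level, with their marks at (358,140), (446,347), (170,393) and (111,177), and the arm is clear of the jar.

```bash
python3 -c "
from bench import ctrl
print(ctrl.sign_off())"
```

```text
the job is handed in; nothing more can be done
None
```

All four clips are fully down, pressed in opposite-corner order, and the job was handed in at about 22 s with the arm clear of everything; the hand-in returned no verdict.

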